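# Wedge a rocking dish warmer steady

## Task

The dish warming plate on the bench rocks on one short foot. Press a fingertip down on the corner above that foot to feel it rock, slide the grey wedge along the bench, thin end first, under that foot until it is just snug, then press the corner firmly again for about a second to check that it no longer rocks. Only push and press: lift nothing, do not shove the unit out of its place or jack it up out of level, leave the other things alone, and finish with the hand clear.

Things in the scene. Friction and masses are not known exactly. Their poses are not given: they have to be found in the camera images.
- plate_unit: Dish warming plate: loose white box 220 x 190 mm, about 2.6 kg, aluminium top 60 mm above the bench, underside 22 mm above it, on four black round feet, 24 mm in diameter, at x = +-88, y = +-73 mm in its own frame. Origin: its centre at bench level; x points from the face with the knob (robot's side) to the far face, z up. It stands level on three feet; the near left foot is short.
- press_corner (a point): Point on top of the dish warming plate straight above the short foot, where to press. A push of some 3 to 7 N here rocks the unit by 0.04 to 0.08 rad, until the short foot meets the bench; let go, it rocks back level. 10 to 20 N is a firm test.
- short_foot (a point): Point on the axis of the short foot (x = -88, y = +73 mm in the unit's frame, near left seen from the robot), 5 mm above the bench when the unit is level. The foot's real underside hangs 5 to 9 mm clear of the bench, how much is not known beforehand.
- wedge: Loose grey plastic wedge on the bench, thin end towards the short foot, 0.09 kg, 100 x 45 mm, its top sloping from 2 mm high at the thin end to 16 mm at the blunt end. Origin: centre of its underside; x points to the thin end (x = +50 mm). It slides with about 1 N; 3 to 6 N makes it snug under the foot; some 15 N begins to jack up or shove the unit.
- wedge_back (a point): Centre of the wedge's upright blunt end face (45 mm wide, 16 mm high), 8 mm above the bench.
- dishes: Bystander, loose, to be left alone: stack of three closed flat culture dishes, 90 mm diameter, 42 mm high. Origin: centre of its underside.
- amber_bottle: Bystander, loose, to be left alone: amber glass bottle, 58 mm diameter, 120 mm high. Origin: centre of its underside.
- vial: Bystander, loose, to be left alone: small glass jar, 36 mm diameter, 50 mm high. Origin: centre of its underside.
- tip_box: Bystander, loose, to be left alone: grey pipette-tip box, 120 x 85 x 64 mm. Origin: centre of its underside.
- slide_box: Bystander, loose, to be left alone: white slide box, 85 x 34 x 30 mm. Origin: centre of its underside.
- beaker: Bystander, loose, to be left alone: glass beaker, 72 mm diameter, 95 mm high. Origin: centre of its underside.
Mind the look-alikes: they are no part of the job. Leave any blue look-alike of the wedge alone.

How it is judged:
By the outcome, as a careful person would: the job done as asked, in the order asked, and still so for the second after the job is handed in, with the robot touching nothing.
It also fails if it takes over 72 s, if anything falls off the work surface, if the arm or the gripper's body presses on something with over 40 N, if the wrist force passes 120 N, or if a joint passes its speed limit or range.

## Robot

A 7-joint arm with a two-finger parallel gripper is mounted at the origin on the work surface. World frame = base frame: x ahead of the robot, y to its left, z up, the work surface at z = 0. Lengths are in mm, angles in rad, forces in N, time in s.
With the tool pointing down it reaches from about 400 to 875 mm from the base axis. Payload 4.4 kg.
Tool frame: the origin (TCP) lies midway between the tips of the shut fingers; the grasp point (between the pads) lies 19 mm behind it (ctrl.grip_point_offset is the distance from the TCP to the grasp point, in mm); z points along the fingers, x is the direction in which the jaws open and shut, and the axes are right-handed (so a half turn about z gives the same grasp; the last joint's range is limited). The gripper opens to 85 mm and grips with 20 to 120 N. Pads are 22 mm wide; open, the fingers measure 114 mm over their backs; the gripper's body (76 mm by 85 mm) begins 54 mm behind the grasp point. The pads swing forward as they close: fully open they stand 13 mm farther back than shut.
Start: joints at [-1.21, 0.628, 0.038, 1.517, -0.027, 0.996, -0.02], TCP at [269.053, 591.716, 231.313] pointing down, gripper open.
Joint ranges: [-3.06, 3.06], [-0.37, 2.12], [-1.25, 1.32], [0.18, 2.47], [-1.1, 4.24], [0.23, 1.98], [-2.94, 2.94]. Speed limits (rad/s): [2.57, 2.57, 3.14, 3.14, 3.14, 3.14, 3.14].

## Interface

Orientations are given as [roll, pitch, yaw] about the fixed x, y, z axes, in that order (R = Rz(yaw) Ry(pitch) Rx(roll)).
In Python, from cell import ctrl, viewer gives the robot as it stands.
- The arm moves only by the tool apply_moves, never from a script. Its argument "series" is a list that holds one entry, the list of rows, each a list of 6 numbers: the shift along the tool's x, y, z normalised to -1 to 1, where 1 is 50 mm, then the turn, a rotation vector about the tool's x, y, z normalised to -1 to 1, where 1 is 6 degrees. In form: [[[tx, ty, tz, rx, ry, rz], ...]]. A call has exactly 5 rows; each row shifts and turns the commanded pose from where the row before left it, along the tool's axes as they then stand; what a row does not reach is not made up. A row lasts 1/8 s, in which the tool goes at most 62.5 mm and 10.7 degrees, less where a joint would pass 70% of its speed; a pose out of reach is approached as far as the arm can. A call with a number of a shift or a turn outside -1 to 1 is refused whole. A call with a gripper value outside its range is refused whole. "claw" is the gripper command: -1 is shut, 1 is fully open, values between are in proportion, set as the call begins (left out, the last holds). The fingers move at their own pace and stop on an object; the grip force is fixed at half the most. Time passes only in rows, so rows that do not move let the fingers close, or fill a call up. It gives the time, the measured TCP pose, the force and the opening at its end, in the units of the state.
- ctrl.read_state(): the state, without advancing time (a new reading comes with each control period).
- viewer.get_image(name): name is "scene" or "top" or "wrist"; returns the picture (400x640x3 uint8, blue, green, red); there is no depth.
- viewer.camera_info(name): a dict with "K" (3x3 intrinsics, pixels), "R" (3x3) and "t" (3): a world point X has camera coordinates R X + t. Camera axes: x right, y down, z forward; pixel columns grow to the right and rows downward; lengths in mm; the calibration is good to about 2 mm. A picture is of the moment at which its call begins: read the wrist's pose just before it. camera_info takes no time and is no camera call; for the wrist camera it gives the pose at the moment of the call.
- ctrl.finish_job(): hands the job in, once; it reports no verdict.
Trained networks look in the newest picture that a camera, given by its name, has taken for a name from the list of things; names that differ only in an ending like _2 or _b are one class to them, and where a whole thing is asked for, a point or a joint stands for the part that bears it (a point fixed in the world has none). Each returns a list of dicts, best first, with "score" (0 to 1); they miss things now and then, are a little off and sometimes report something else, mostly with a low value. They report only what shows in the picture. A call takes as long as a camera call. They do not tell look-alikes from the thing itself.
- viewer.find_in(camera, label): "location" ([column, row] as shares, 0 to 1, of the picture: columns of its width, rows of its height, amid what is visible of it).
The state is a dict: "clock": time; "qpos": joint angles; "qd": joint speeds; "tau": joint torques, N m; "eef_pos": TCP position; "tool_rot": TCP orientation; "force": force on the tool from outside, world axes, zero at the start; "torque": the same for the moment, N m; "width": finger opening in mm.
Only numpy, scipy, OpenCV 4.12 (cv2) and the standard library are available. Lean on these libraries where they do the work, as an engineer would, in place of code of your own. Each camera call takes 0.05 s, during which the arm holds its last target. There are 200 camera calls.

## Working session

There is one attempt and no reset: what is moved stays moved. The work goes in short steps, Python scripts to look and compute and a tool call to move; the robot and the scene stay as the last step left them, time stands still between calls to the robot, and variables do not carry over. Pictures are saved under pics/ and viewed, about 8 in all and at most 12, crops included, and the job is handed in when it is done.

Besides the shell and the picture viewer there is one more tool, called after "Call:" as name(argument=value, ...), one argument or row to a line, values as JSON. apply_moves: Moves the arm, as the interface text tells. Scaled input: -1 to 1 covers 50 mm each way for a shift and 6 degrees each way for a turn. Its arguments: {"type":"object","properties":{"series":{"type":"array","items":{"type":"array","items":{"type":"array","items":{"type":"number"}}}},"claw":{"type":"number"}},"required":["series"]}

```bash
mkdir -p pics; cat > h.py <<'E'
import numpy as np, cv2
from cell import ctrl, viewer
def ray(cam,px,z):
    c=viewer.camera_info(cam);K,R,t=[np.array(c[k],float) for k in("K","R","t")]
    d=R.T@np.linalg.solve(K,[px[0],px[1],1]);o=-R.T@t
    return o+d*(z-o[2])/d[2]
def proj(cam,X):
    c=viewer.camera_info(cam);K,R,t=[np.array(c[k],float) for k in("K","R","t")]
    p=K@(R@np.array(X,float)+t);return p[:2]/p[2]
E
python3 - <<'E'
from h import *
s=ctrl.read_state();print(s)
for n in("scene","top"):
    cv2.imwrite(f"pics/{n}0.png",viewer.get_image(n))
    for l,z in(("plate_unit",40),("press_corner",60),("short_foot",5),("wedge",5),("wedge_back",8),("vial",25)):
        for d in viewer.find_in(n,l)[:3]:
            p=np.array(d["location"])*[640,400];print(n,l,round(d["score"],2),p.round(1),ray(n,p,z).round(1))
E
```

```text
{'clock': 0.0, 'qpos': array([-1.20977673,  0.62933885,  0.03843689,  1.51837805, -0.0269781 ,
        0.9962943 , -0.01997572]), 'qd': array([ 2.24886003e-05,  6.51957829e-04, -1.51872428e-04, -3.21021841e-04,
        2.11876711e-04,  8.30641668e-04,  1.72254292e-03]), 'tau': array([-6.21844583e-05, -5.63392568e+01,  1.22620404e+00, -1.93454951e+01,
        1.10015474e-02,  1.02663619e-02,  1.98647392e-06]), 'eef_pos': array([268.80230281, 591.12465556, 230.39050555]), 'tool_rot': array([3.14155237e+00, 1.90021795e-03, 1.14401676e+00]), 'force': array([-1.15219344, -0.19697662, -0.20271782]), 'torque': array([-0.07066347,  0.03023516,  0.03143967]), 'width': 85.26364162316192}
scene plate_unit 0.81 [328.8 252.1] [741.   66.6  40. ]
scene plate_unit 0.4 [422.1 271.9] [766.  276.4  40. ]
scene press_corner 0.75 [329.7 251.3] [749.4  69.7  60. ]
scene press_corner 0.16 [263.9 202.9] [ 636.3 -104.9   60. ]
scene short_foot 0.85 [327.3 253.8] [727.5  61.1   5. ]
scene wedge 0.94 [382.8 199.8] [553.4 186.8   5. ]
scene wedge 0.57 [437.6 187.8] [496.7 331.6   5. ]
scene wedge_back 0.81 [382.5 201.5] [561.2 186.1   8. ]
scene wedge_back 0.62 [440.8 186.1] [492.3 339.4   8. ]
scene vial 0.68 [450.2 213.9] [592.6 353.   25. ]
top plate_unit 0.87 [316.6 169.8] [729.9  61.3  40. ]
top press_corner 0.85 [312.5 172.4] [718.   72.3  60. ]
top press_corner 0.15 [384.4 206.8] [ 619.3 -120.2   60. ]
top short_foot 0.78 [314.9 170.7] [735.9  66.7   5. ]
top wedge 0.82 [273.5 233.8] [557.  185.2   5. ]
top wedge 0.75 [218.3 260. ] [486.7 338.5   5. ]
top wedge_back 0.66 [217.7 255.8] [498.2 339.6   8. ]
top wedge_back 0.65 [270.4 230.7] [565.5 193.5   8. ]
top vial 0.54 [208.  217.3] [604.  364.9  25. ]
```

```bash
python3 - <<'E'
import cv2
a=cv2.imread("pics/top0.png");cv2.imwrite("pics/topc.png",cv2.resize(a[100:300,190:430],None,fx=3.3,fy=3,interpolation=cv2.INTER_CUBIC)[:,:800])
E
```

```text
(no output)
```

View pics/scene0.png

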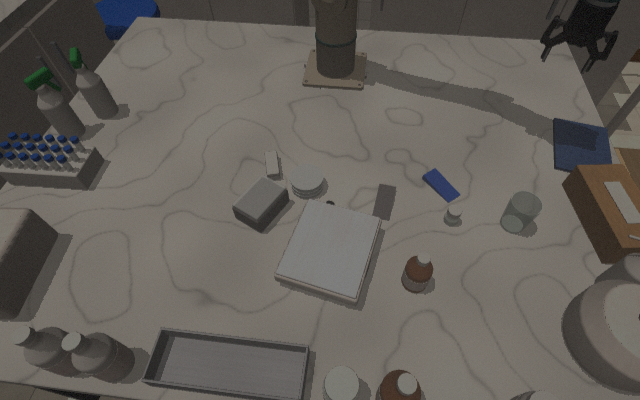

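View pics/topc.png

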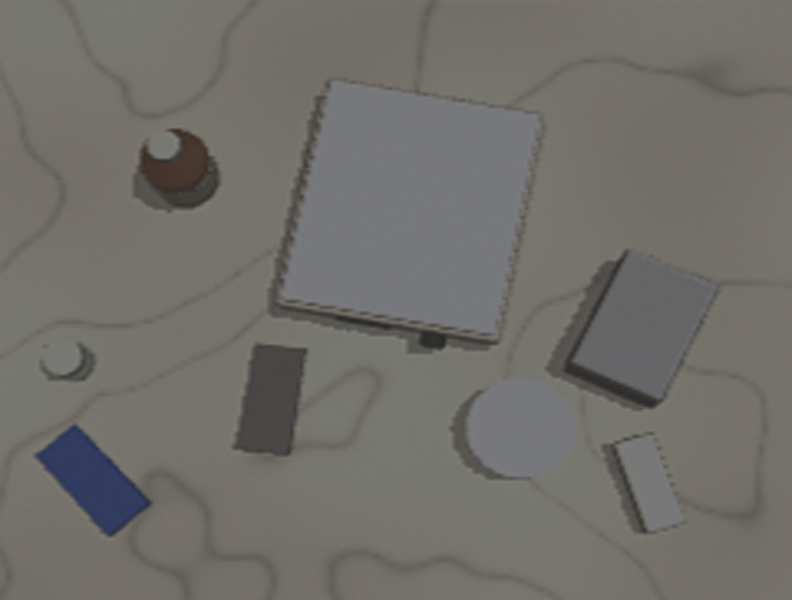

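The grey wedge is at scene (384,202) / top crop (270,400). The look-alikes are the blue wedge at scene (440,186) and the white slide box at (272,163). I choose the grey one because its end faces the plate's near-left corner, top crop (280,303).

```bash
python3 - <<'E'
from h import *
f=lambda q:(190+q[0]/3.3,100+q[1]/3)
P=[ray("top",f(q),60) for q in((330,80),(540,113),(497,340),(280,303))]
W=[ray("top",f(q),z) for q,z in(((255,345),2),((306,349),2),((289,455),16),((235,448),16))]
for p in P+W:print(p.round(1))
fr=(P[0]+P[1]-P[2]-P[3])/2;le=(P[0]+P[3]-P[1]-P[2])/2;c=sum(P)/4
print(c,np.linalg.norm(fr),np.linalg.norm(le),np.arctan2(fr[1],fr[0]),np.arctan2(-le[0],le[1]))
w=(W[0]+W[1]-W[2]-W[3])/2;print(sum(W)/4,np.linalg.norm(w[:2]),np.arctan2(w[1],w[0]))
c=viewer.camera_info("wrist");print(c);print(ctrl.read_state()["eef_pos"])
E
```

```text
[849.7 133.2  60. ]
[814.4 -42.9  60. ]
[603.6  -1.8  60. ]
[640.5 175.5  60. ]
[610.8 203.1   2. ]
[606.2 159.4   2. ]
[506.3 172.7  16. ]
[513.5 217.9  16. ]
[727.07262415  66.00016846  60.        ] 214.11573813505598 180.3241571299589 -0.19603196721987995 -0.2015452452314588
[559.19148868 188.24599811   9.        ] 99.60997277465373 -0.1414031924513425
{'K': array([[303.52435164,   0.        , 323.19120237],
       [  0.        , 303.52435164, 200.42931065],
       [  0.        ,   0.        ,   1.        ]]), 'R': array([[ 4.13787213e-01,  9.10373171e-01, -9.11584022e-04],
       [ 8.63981849e-01, -3.92385239e-01,  3.15545859e-01],
       [ 2.86906793e-01, -1.31356434e-01, -9.48909890e-01]]), 't': array([-649.88753096,  -40.03487341,  382.16307117])}
[269.08486582 591.69538725 231.34854605]
```

Call:
apply_moves(
  series=[
    [[-0.5,0.85,0,0,0,0],[-0.5,0.85,0,0,0,0],[-0.5,0.85,0,0,0,0],[-0.5,0.85,0,0,0,0],[-0.5,0.85,0,0,0,0]],
  ],
  claw=-1,
)

```text
clock: 1.32
eef_pos: [411.7, 388.6, 231.5]
tool_rot: [3.141, -0.001, 1.144]
force: [1.7, 1.3, -0.2]
width: 0.0
```

Call:
apply_moves(
  series=[
    [[-0.5,0.85,0,0,0,0],[-0.5,0.85,0,0,0,0],[-0.5,0.85,0,0,0,0],[-0.5,0.85,0,0,0,0],[-0.5,0.85,0,0,0,0]],
  ],
)

```text
clock: 1.95
eef_pos: [553.3, 186.9, 231.5]
tool_rot: [3.141, -0.0, 1.144]
force: [0.2, 0.5, 0.7]
width: -0.0
```

Call:
apply_moves(
  series=[
    [[0,0,0,0,0,-0.7],[0,0,0,0,0,-0.7],[0,0,0,0,0,-0.75],[0,0,0,0,0,0],[0,0,0,0,0,0]],
  ],
)

```text
clock: 2.58
eef_pos: [552.5, 188.2, 231.4]
tool_rot: [3.142, -0.0, 1.368]
force: [-0.9, 0.7, 0.4]
width: 0.0
```

```bash
python3 - <<'E'
from h import *
s=ctrl.read_state();print(s["clock"],s["eef_pos"],s["tool_rot"],s["force"],s["width"],s["qpos"])
im=viewer.get_image("wrist");cv2.imwrite("pics/w1.png",im)
for X in((655,155,5),(630,175,60),(610,181,2),(510,195,16)):print(X,proj("wrist",X).round(1))
cv2.imwrite("pics/w1c.png",im)
for l,z in(("press_corner",60),("short_foot",5),("wedge",5),("wedge_back",8)):
    for d in viewer.find_in("wrist",l)[:3]:
        p=np.array(d["location"])*[640,400];print(l,round(d["score"],2),p.round(1),ray("wrist",p,z).round(1))
E
```

```text
2.575 [552.46728716 188.19091413 231.35101782] [ 3.14153177e+00 -7.57709843e-05  1.36777742e+00] [-0.85377075  0.66296177  0.42995464] 0.020713809178494812 [-0.36800218  0.53111313 -0.01288679  1.7084961   0.00828155  0.90194385
  0.98352878]
(655, 155, 5) [314.2 247.3]
(630, 175, 60) [325.3 247.1]
(610, 181, 2) [326.5 212.4]
(510, 195, 16) [321.4 135.5]
press_corner 0.69 [231.  269.5] [636.4  60.   60. ]
short_foot 0.91 [233.1 274.5] [673.5  35.2   5. ]
wedge 0.8 [440.   84.6] [482.3 338.6   5. ]
wedge 0.72 [321.9 169.2] [551.6 187.1   5. ]
wedge_back 0.7 [324.1 171.9] [554.8 189.2   8. ]
wedge_back 0.7 [437.7  85.2] [482.3 334.9   8. ]
```

View pics/w1.png

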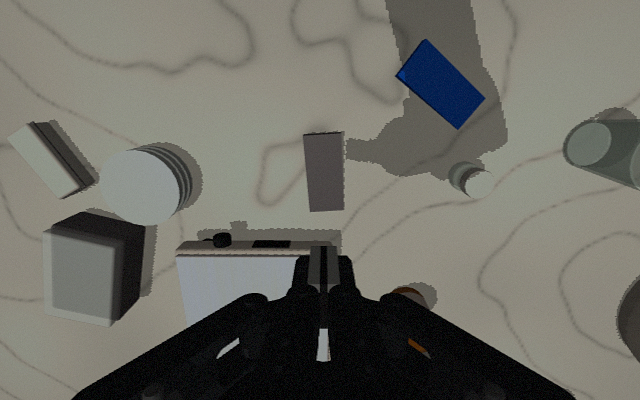

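The grey wedge shows at (324,172) and the blue look-alike at (440,85). The fingers hide the plate's corner, so I move forward to clear the view.

Call:
apply_moves(
  series=[
    [[0,0.6,0,0,0,0],[0,0.6,0,0,0,0],[0,0,0,0,0,0],[0,0,0,0,0,0],[0,0,0,0,0,0]],
  ],
)

```text
clock: 3.45
eef_pos: [610.3, 176.8, 231.3]
tool_rot: [-3.141, -0.0, 1.37]
force: [0.4, 0.4, -0.2]
width: -0.1
```

```bash
python3 - <<'E'
from h import *
s=ctrl.read_state();print(s["clock"],s["eef_pos"],s["tool_rot"],s["force"])
c=viewer.camera_info("wrist");im=viewer.get_image("wrist");cv2.imwrite("pics/w2.png",im)
np.savez("pics/w2.npz",**c)
cv2.imwrite("pics/w2c.png",cv2.resize(im[50:250,160:420],None,fx=3,fy=3,interpolation=cv2.INTER_CUBIC))
E
```

```text
3.45 [610.25102399 176.82045547 231.34677478] [-3.14075555e+00 -1.43709367e-04  1.37014573e+00] [ 0.43251044  0.40647733 -0.19905721]
```

View pics/w2c.png

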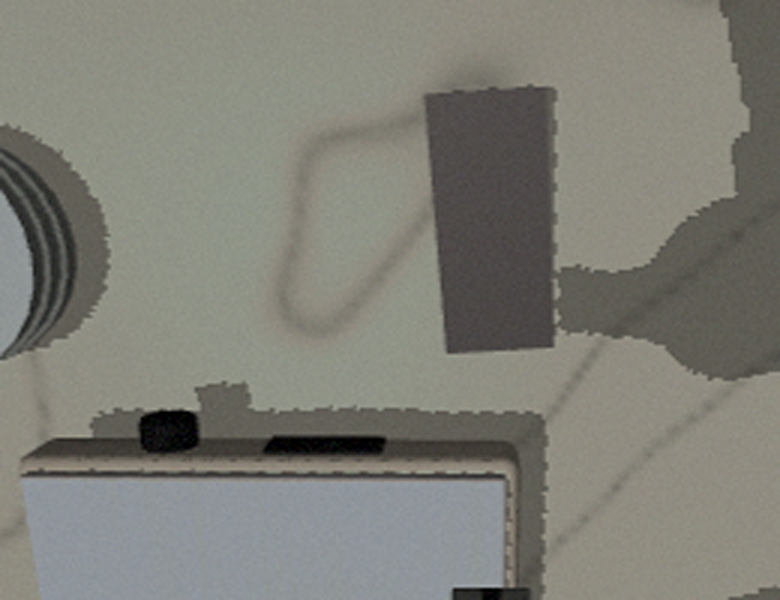

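```bash
python3 - <<'E'
from h import *
f=lambda q:(160+(q[0]+.5)/3-.5,50+(q[1]+.5)/3-.5)
r=lambda q,z:ray("wrist",f(q),z)
pts={"rimL":((517,460),58),"rimR":((22,462),58),"aluL":((505,476),60),"aluR":((24,476),60),"botL":((508,440),22),"botR":((55,440),22),"wbR":((425,95),16),"wbL":((553,88),16),"wtR":((447,352),2),"wtL":((553,346),2)}
P={k:r(*v) for k,v in pts.items()}
for k,v in P.items():print(k,v.round(1))
for a in("rim","alu","bot"):
    d=P[a+"L"]-P[a+"R"];print(a,np.linalg.norm(d),np.arctan2(-d[0],d[1]))
w=(P["wtL"]+P["wtR"]-P["wbL"]-P["wbR"])/2;c=(P["wtL"]+P["wtR"]+P["wbL"]+P["wbR"])/4
print(c,np.linalg.norm(w[:2]),np.arctan2(w[1],w[0]),np.linalg.norm(P["wtL"]-P["wtR"]),np.linalg.norm(P["wbL"]-P["wbR"]))
d=P["rimL"]-P["rimR"];y=d/np.linalg.norm(d);x=np.array([y[1],-y[0],0])
for foot in(P["rimL"]+22*x-22*y, (P["rimL"]+P["rimR"])/2+22*x+73*y):
    foot[2]=5;print("foot",foot);e=w/np.linalg.norm(w[:2]);e[2]=0;q=foot-c
    print("in wedge frame",q@e,-q[0]*e[1]+q[1]*e[0])
E
```

```text
rimL [637.4 181.5  58. ]
rimR [601.9   2.8  58. ]
aluL [642. 176.  60.]
aluR [606.8   2.8  60. ]
botL [640.5 178.1  22. ]
botR [603.9  -2.4  22. ]
wbR [505.9 173.7  16. ]
wbL [512.9 220.2  16. ]
wtR [604.1 159.8   2. ]
wtL [610.3 203.5   2. ]
rim 182.1559749213448 -0.19600978032644972
alu 176.79842098488095 -0.20026490449201434
bot 184.1628739196421 -0.20029615543717622
[558.29963104 189.27432786   9.        ] 98.98528234624388 -0.15514873797721096 44.13054935429217 47.03007204806701
foot [654.71217607 155.59969245   5.        ]
in wedge frame 100.45813345895711 -18.371808069602913
foot [655.47601578 159.44660436   5.        ]
in wedge frame 100.61834638815559 -14.45306921941648
```

Short foot ≈ (655,157), wedge centre ≈ (558,189) with yaw −0.155, so its axis passes about 16 mm to the left of the foot. Now the first press.

Call:
apply_moves(
  series=[
    [[-0.2,0.96,0,0,0,0],[0,0,0.8,0,0,0],[0,0,0.8,0,0,0],[0,0,0.8,0,0,0],[0,0,0.7,0,0,0]],
  ],
)

```text
clock: 4.12
eef_pos: [655.5, 157.1, 75.0]
tool_rot: [-3.141, 0.0, 1.37]
force: [0.3, 0.2, 0.3]
width: 0.2
```

Call:
apply_moves(
  series=[
    [[0,0,0.1,0,0,0],[0,0,0.1,0,0,0],[0,0,0,0,0,0],[0,0,0,0,0,0],[0,0,0,0,0,0]],
  ],
)

```text
clock: 4.75
eef_pos: [656.7, 156.9, 67.2]
tool_rot: [3.14, -0.001, 1.369]
force: [-0.1, -0.2, 1.1]
width: 0.1
```

Call:
apply_moves(
  series=[
    [[0,0,0.05,0,0,0],[0,0,0.05,0,0,0],[0,0,0.05,0,0,0],[0,0,0,0,0,0],[0,0,0,0,0,0]],
  ],
)

```text
clock: 5.38
eef_pos: [656.0, 157.1, 59.1]
tool_rot: [-3.141, -0.0, 1.369]
force: [-2.9, 1.5, 4.9]
width: -0.1
```

Call:
apply_moves(
  series=[
    [[0,0,0.04,0,0,0],[0,0,0.04,0,0,0],[0,0,0,0,0,0],[0,0,0,0,0,0],[0,0,0,0,0,0]],
  ],
)

```text
clock: 6.0
eef_pos: [655.1, 158.9, 55.2]
tool_rot: [-3.139, -0.002, 1.37]
force: [-4.0, 3.9, 6.1]
width: 0.2
```

Call:
apply_moves(
  series=[
    [[0.02,-0.03,0.03,0,0,0],[0.02,-0.03,0.03,0,0,0],[0,0,0,0,0,0],[0,0,0,0,0,0],[0,0,0,0,0,0]],
  ],
)

```text
clock: 6.62
eef_pos: [655.0, 159.2, 54.7]
tool_rot: [3.139, -0.001, 1.369]
force: [-4.3, -0.4, 18.1]
width: -0.0
```

Felt the rock: the corner dropped about 5.5 mm, then the force rose to 18 N. Next I release and move behind the wedge.

Call:
apply_moves(
  series=[
    [[0,0,-0.1,0,0,0],[0,0,-0.2,0,0,0],[0,0,-0.4,0,0,0],[0,0,-0.8,0,0,0],[0,-0.93,0,0,0,0]],
  ],
)

```text
clock: 7.25
eef_pos: [613.6, 168.3, 131.0]
tool_rot: [3.131, -0.004, 1.366]
force: [0.1, 0.8, -0.4]
width: 0.1
```

Call:
apply_moves(
  series=[
    [[0.1,-0.93,0,0,0,0],[0,-0.93,0,0,0,0],[0,-0.93,0,0,0,0],[0,0,0,0,0,-0.45],[0,0,0,0,0,0]],
  ],
  claw=-0.72,
)

```text
clock: 7.88
eef_pos: [473.7, 201.9, 127.7]
tool_rot: [3.14, -0.001, 1.416]
force: [0.5, -0.0, 0.7]
width: 11.7
```

```bash
python3 - <<'E'
from h import *
s=ctrl.read_state();print(s["clock"],s["eef_pos"],s["tool_rot"],s["force"],s["width"])
im=viewer.get_image("wrist");cv2.imwrite("pics/w3.png",im)
print([proj("wrist",x).round(1) for x in ((512.9,220.2,16),(505.9,173.7,16),(637.4,181.5,58),(655,157,5))])
a=cv2.imread("pics/top0.png");b=viewer.get_image("top");cv2.imwrite("pics/top1.png",b)
print(cv2.absdiff(a,b)[110:190,285:345].mean())
E
```

```text
7.875 [473.68752947 201.88567868 127.66406626] [ 3.13957261e+00 -1.26391444e-03  1.41649385e+00] [ 0.50337402 -0.04958462  0.65615096] 11.73287234385741
[array([349.2, 234.6]), array([298. , 234.9]), array([328.6, 381.5]), array([308.3, 353.8])]
4.255138888888889
```

View pics/w3.png

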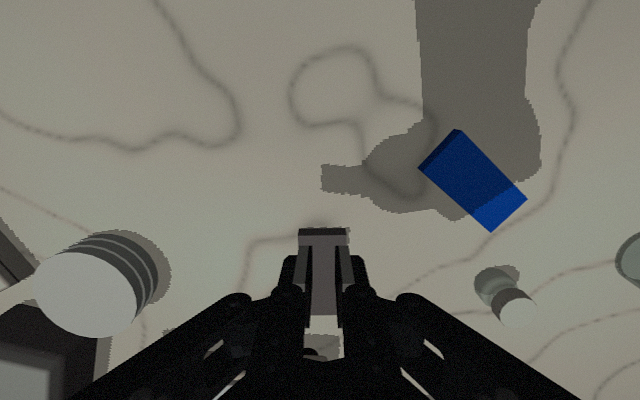

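The wedge's blunt edge is at (298–349, 228–235), as predicted. Descending behind it.

Call:
apply_moves(
  series=[
    [[0,0,0.7,0,0,0],[0,0,0.7,0,0,0],[0,0,0.6,0,0,0],[0,0,0.42,0,0,0],[0,0,0,0,0,0]],
  ],
)

```text
clock: 8.6
eef_pos: [472.5, 200.6, 4.3]
tool_rot: [-3.14, 0.002, 1.415]
force: [-0.9, 0.1, 0.0]
width: 11.8
```

Call:
apply_moves(
  series=[
    [[0,0.15,0,0,0,0],[0,0.15,0,0,0,0],[0,0.1,0,0,0,0],[0,0.1,0,0,0,0],[0,0,0,0,0,0]],
  ],
)

```text
clock: 9.22
eef_pos: [497.7, 197.5, 6.0]
tool_rot: [3.141, -0.0, 1.416]
force: [0.3, 0.0, -0.2]
width: 11.7
```

Call:
apply_moves(
  series=[
    [[0,0.09,0,0,0,0.12],[0,0.09,0,0,0,0.12],[0,0.09,0,0,0,0.12],[0,0.09,0,0,0,0.12],[0,0.09,0,0,0,0.12]],
  ],
)

```text
clock: 9.85
eef_pos: [519.6, 193.6, 5.8]
tool_rot: [-3.141, 0.0, 1.353]
force: [-0.4, -0.5, 0.4]
width: 11.9
```

Call:
apply_moves(
  series=[
    [[0,0.09,0,0,0,0.12],[0,0.09,0,0,0,0.12],[0,0.09,0,0,0,0.12],[0,0.09,0,0,0,0.12],[0,0.09,0,0,0,0.12]],
  ],
)

```text
clock: 10.48
eef_pos: [541.4, 188.1, 5.8]
tool_rot: [-3.142, 0.0, 1.29]
force: [-0.4, 0.6, 0.2]
width: 11.9
```

```bash
python3 - <<'E'
from h import *
s=ctrl.read_state();print(s["clock"],s["eef_pos"],s["tool_rot"],s["force"],s["width"])
im=viewer.get_image("top");cv2.imwrite("pics/top2.png",im)
w=viewer.get_image("scene");a=cv2.imread("pics/scene0.png")
cv2.imwrite("pics/mid.png",np.vstack([cv2.resize(i,(800,300),interpolation=cv2.INTER_CUBIC) for i in (im[150:255,180:460],w[130:235,290:570])]))
E
```

```text
10.475 [541.40726475 188.120487     5.76740794] [-3.14151710e+00  1.10546604e-05  1.28969437e+00] [-0.38787141  0.5745231   0.24326582] 11.914460812625963
```

View pics/mid.png

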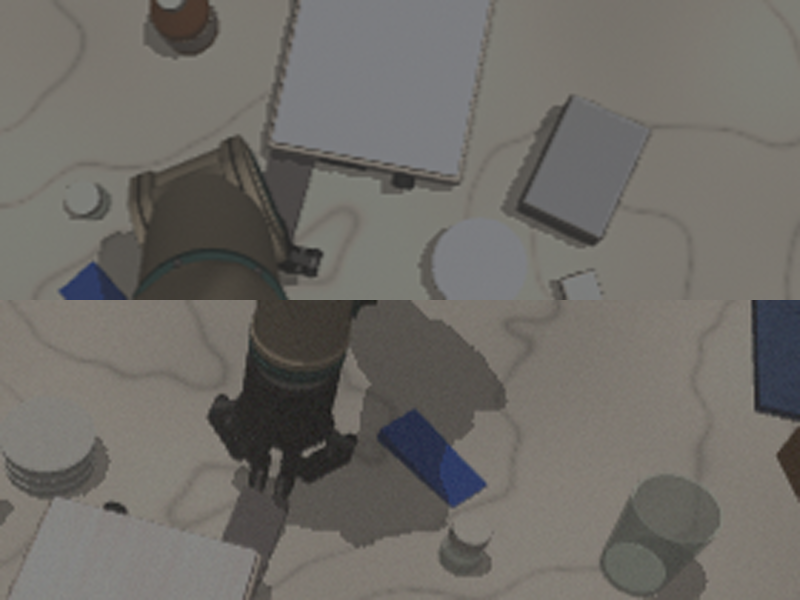

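```bash
python3 - <<'E'
from h import *
s=ctrl.read_state();p=s["eef_pos"];y=s["tool_rot"][2]-np.pi/2
e=np.array([np.cos(y),np.sin(y),0]);n=np.array([-e[1],e[0],0]);B=np.array([p[0],p[1],0])+11*e
foot=np.array([655,157,0]);q=foot-B;print("B",B,"yaw",y,"foot along",q@e,"lat",q@n)
rgb=[]
for cam,f,o,sc in(("top","pics/top2.png",(180,150),None),("scene",None,(290,130),None)):
    im=viewer.get_image(cam)
    im=cv2.resize(im[o[1]:o[1]+105,o[0]:o[0]+140],None,fx=5.7,fy=5.7,interpolation=cv2.INTER_CUBIC)[:,:]
    im=cv2.convertScaleAbs(im,alpha=1.6)
    c=[B+22.5*n+[0,0,16],B-22.5*n+[0,0,16],B-22.5*n+100*e+[0,0,2],B+22.5*n+100*e+[0,0,2]]
    u=np.array([((proj(cam,x)-o+.5)*5.7) for x in c]).astype(int);cv2.polylines(im,[u],True,(0,0,255),1)
    for x in (foot+[0,0,60],): cv2.circle(im,tuple(((proj(cam,x)-o+.5)*5.7).astype(int)),3,(0,255,0),-1)
    rgb.append(im[:598])
cv2.imwrite("pics/ov.png",np.hstack(rgb)[:,:] if 0 else cv2.resize(np.hstack(rgb),(798,299),interpolation=cv2.INTER_AREA))
for i,r in enumerate(rgb):cv2.imwrite(f"pics/ov{i}.png",r)
E
```

```text
B [552.65448041 184.88080216   0.        ] yaw -0.28113278242631523 foot along 106.06298085147444 lat 1.6089131954086358
```

View pics/ov1.png

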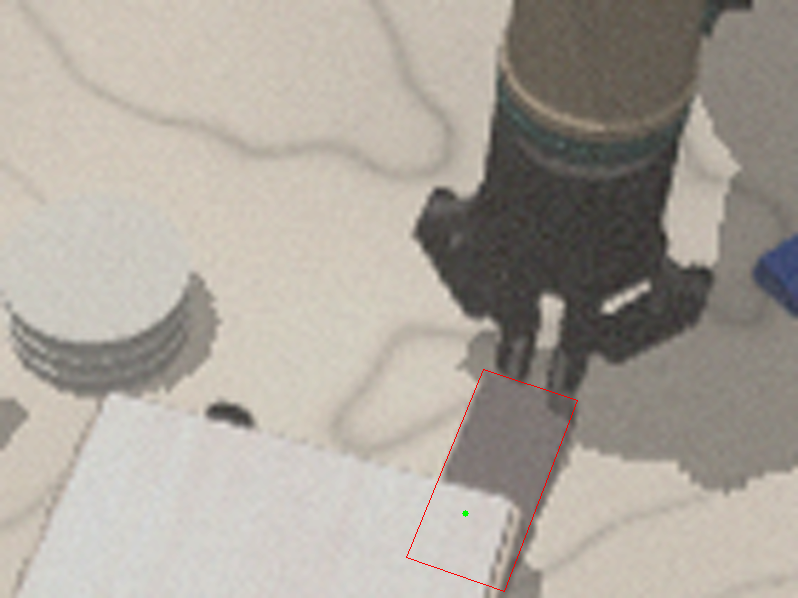

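View pics/ov0.png

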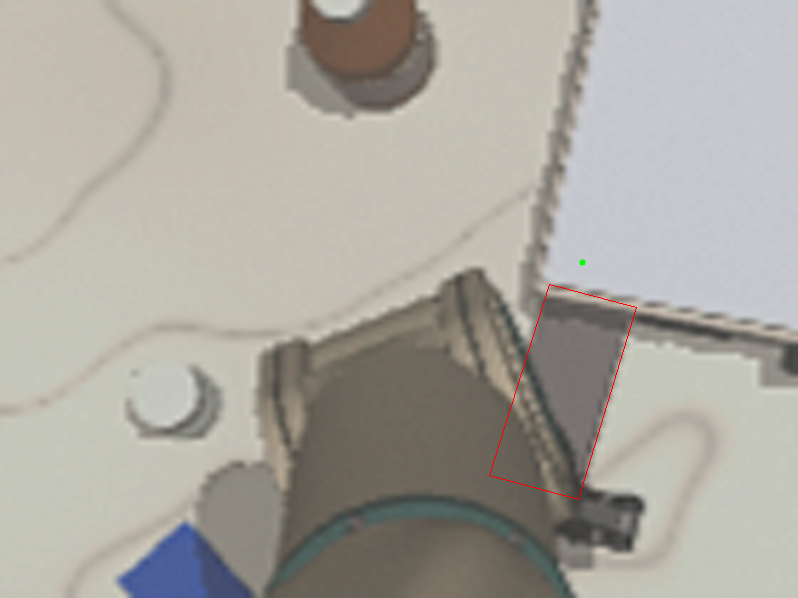

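The overlay matches the images: the foot is about 1.6 mm off the wedge's axis, and the thin end is just under its rim. Next I push straight in small steps and watch the force.

Call:
apply_moves(
  series=[
    [[0,0.06,0,0,0,0],[0,0.06,0,0,0,0],[0,0.06,0,0,0,0],[0,0.04,0,0,0,0],[0,0,0,0,0,0]],
  ],
)

```text
clock: 11.3
eef_pos: [552.0, 185.1, 5.8]
tool_rot: [3.141, -0.0, 1.29]
force: [0.4, 0.3, -0.2]
width: 11.9
```

Call:
apply_moves(
  series=[
    [[0,0.03,0,0,0,0],[0,0.03,0,0,0,0],[0,0.02,0,0,0,0],[0,0,0,0,0,0],[0,0,0,0,0,0]],
  ],
)

```text
clock: 11.92
eef_pos: [555.7, 184.0, 5.8]
tool_rot: [3.141, -0.0, 1.291]
force: [-0.4, -0.0, 0.8]
width: 11.8
```

Call:
apply_moves(
  series=[
    [[0,0.02,0,0,0,0],[0,0.02,0,0,0,0],[0,0,0,0,0,0],[0,0,0,0,0,0],[0,0,0,0,0,0]],
  ],
)

```text
clock: 12.55
eef_pos: [557.7, 183.5, 5.8]
tool_rot: [3.141, -0.0, 1.291]
force: [-0.2, -0.2, -0.3]
width: 11.8
```

Call:
apply_moves(
  series=[
    [[0,0.02,0,0,0,0],[0,0.02,0,0,0,0],[0,0,0,0,0,0],[0,0,0,0,0,0],[0,0,0,0,0,0]],
  ],
)

```text
clock: 13.18
eef_pos: [559.6, 182.9, 5.8]
tool_rot: [3.141, -0.0, 1.291]
force: [0.2, -0.6, -1.0]
width: 12.0
```

Call:
apply_moves(
  series=[
    [[0,0.02,0,0,0,0],[0,0.02,0,0,0,0],[0,0,0,0,0,0],[0,0,0,0,0,0],[0,0,0,0,0,0]],
  ],
)

```text
clock: 13.8
eef_pos: [561.5, 182.4, 5.8]
tool_rot: [3.141, -0.0, 1.291]
force: [-0.3, 0.5, -0.1]
width: 11.8
```

Call:
apply_moves(
  series=[
    [[0,0.02,0,0,0,0],[0,0.02,0,0,0,0],[0,0,0,0,0,0],[0,0,0,0,0,0],[0,0,0,0,0,0]],
  ],
)

```text
clock: 14.42
eef_pos: [563.4, 181.8, 5.8]
tool_rot: [3.141, -0.0, 1.29]
force: [0.6, -0.1, -0.6]
width: 11.8
```

Call:
apply_moves(
  series=[
    [[0,0.02,0,0,0,0],[0,0.02,0,0,0,0],[0,0,0,0,0,0],[0,0,0,0,0,0],[0,0,0,0,0,0]],
  ],
)

```text
clock: 15.05
eef_pos: [565.1, 181.3, 5.8]
tool_rot: [-3.142, -0.0, 1.291]
force: [-1.2, -0.1, 0.7]
width: 11.7
```

Call:
apply_moves(
  series=[
    [[0,0.02,0,0,0,0],[0,0.02,0,0,0,0],[0,0,0,0,0,0],[0,0,0,0,0,0],[0,0,0,0,0,0]],
  ],
)

```text
clock: 15.68
eef_pos: [566.0, 181.0, 5.7]
tool_rot: [-3.14, 0.001, 1.291]
force: [-4.8, 1.3, 4.2]
width: 11.5
```

Snug at about 5 N axial. Back off, shut the fingers and go to the corner.

Call:
apply_moves(
  series=[
    [[0,-0.1,0,0,0,0],[0,-0.4,0,0,0,0],[0,0,-0.5,0,0,0],[0,0,-0.8,0,0,0],[0,0,-0.8,0,0,0]],
  ],
)

```text
clock: 16.3
eef_pos: [544.2, 187.3, 111.9]
tool_rot: [3.139, -0.0, 1.29]
force: [1.0, 0.4, -0.4]
width: 12.0
```

Call:
apply_moves(
  series=[
    [[0,0.75,0,0,0,0],[0,0.75,0,0,0,0],[0,0.75,0,0,0,0],[0,0,0.4,0,0,0],[0,0,0.1,0,0,0]],
  ],
  claw=-1,
)

```text
clock: 16.92
eef_pos: [649.6, 156.2, 83.7]
tool_rot: [-3.139, 0.002, 1.29]
force: [0.2, -0.3, 0.3]
width: -0.1
```

Call:
apply_moves(
  series=[
    [[0.04,0.1,0.2,0,0,0],[0,0,0.1,0,0,0],[0,0,0.05,0,0,0],[0,0,0,0,0,0],[0,0,0,0,0,0]],
  ],
)

```text
clock: 17.55
eef_pos: [656.7, 157.2, 68.7]
tool_rot: [3.141, -0.0, 1.291]
force: [0.9, 0.7, 0.7]
width: 0.2
```

Call:
apply_moves(
  series=[
    [[0,0,0.06,0,0,0],[0,0,0.04,0,0,0],[0,0,0,0,0,0],[0,0,0,0,0,0],[0,0,0,0,0,0]],
  ],
)

```text
clock: 18.18
eef_pos: [656.6, 157.1, 63.4]
tool_rot: [3.141, -0.0, 1.291]
force: [-0.2, -0.3, -1.1]
width: -0.3
```

Call:
apply_moves(
  series=[
    [[0,0,0.04,0,0,0],[0,0,0.04,0,0,0],[0,0,0,0,0,0],[0,0,0,0,0,0],[0,0,0,0,0,0]],
  ],
)

```text
clock: 18.8
eef_pos: [656.6, 157.2, 60.1]
tool_rot: [3.142, -0.0, 1.291]
force: [-1.5, -1.3, 5.7]
width: 0.0
```

Call:
apply_moves(
  series=[
    [[0,0,0.02,0,0,0],[0,0,0,0,0,0],[0,0,0,0,0,0],[0,0,0,0,0,0],[0,0,0,0,0,0]],
  ],
)

```text
clock: 19.42
eef_pos: [656.6, 157.2, 59.9]
tool_rot: [3.141, -0.0, 1.291]
force: [-3.6, 0.1, 11.0]
width: 0.2
```

Firm, with no drop (z is still 59.9). A bit more, then hold.

Call:
apply_moves(
  series=[
    [[0,0,0.01,0,0,0],[0,0,0,0,0,0],[0,0,0,0,0,0],[0,0,0,0,0,0],[0,0,0,0,0,0]],
  ],
)

```text
clock: 20.05
eef_pos: [656.6, 157.2, 59.9]
tool_rot: [3.141, -0.0, 1.291]
force: [-4.4, -0.7, 13.9]
width: 0.1
```

Call:
apply_moves(
  series=[
    [[0,0,0,0,0,0],[0,0,0,0,0,0],[0,0,0,0,0,0],[0,0,0,0,0,0],[0,0,0,0,0,0]],
  ],
)

```text
clock: 20.68
eef_pos: [656.6, 157.2, 59.9]
tool_rot: [3.141, -0.0, 1.291]
force: [-3.8, -1.0, 13.3]
width: -0.0
```

Call:
apply_moves(
  series=[
    [[0,0,0,0,0,0],[0,0,0,0,0,0],[0,0,0,0,0,0],[0,0,0,0,0,0],[0,0,0,0,0,0]],
  ],
)

```text
clock: 21.3
eef_pos: [656.6, 157.2, 59.9]
tool_rot: [3.141, -0.0, 1.291]
force: [-4.1, 0.3, 13.5]
width: -0.2
```

Call:
apply_moves(
  series=[
    [[0,0,-0.05,0,0,0],[0,0,-0.2,0,0,0],[0,0,-0.8,0,0,0],[0,0,-0.9,0,0,0],[0,0,-0.9,0,0,0]],
  ],
)

```text
clock: 21.92
eef_pos: [656.4, 157.1, 201.8]
tool_rot: [-3.142, -0.0, 1.291]
force: [1.8, -0.0, -0.5]
width: 0.2
```

Call:
apply_moves(
  series=[
    [[0,-0.9,-0.2,0,0,0],[0,-0.9,0,0,0,0],[0,-0.9,0,0,0,0],[0,-0.5,0,0,0,0],[0,0,0,0,0,0]],
  ],
)

```text
clock: 22.55
eef_pos: [501.2, 202.3, 210.8]
tool_rot: [-3.141, -0.0, 1.293]
force: [1.1, -0.2, 0.5]
width: 0.1
```

```bash
python3 - <<'E'
from h import *
s=ctrl.read_state();print(s["clock"],s["eef_pos"],s["force"])
a=cv2.imread("pics/top0.png");b=viewer.get_image("top")
cut=lambda i:cv2.convertScaleAbs(cv2.resize(i[110:270,190:390],(800,640)),alpha=1.5)
g=[np.float32(cv2.cvtColor(i,cv2.COLOR_BGR2GRAY)[115:200,270:360]) for i in(a,b)]
print("plate shift px",cv2.phaseCorrelate(g[0],g[1],cv2.createHanningWindow((90,85),cv2.CV_32F)))
cv2.imwrite("pics/end.png",cut(b)[:600]);cv2.imwrite("pics/endw.png",viewer.get_image("wrist"))
E
```

```text
22.55 [501.2398008 202.336252  210.8403742] [ 1.07418008 -0.16202288  0.49153581]
plate shift px ((0.08635207392808297, -0.052734579000535575), 0.9484608259318787)
```

View pics/end.png

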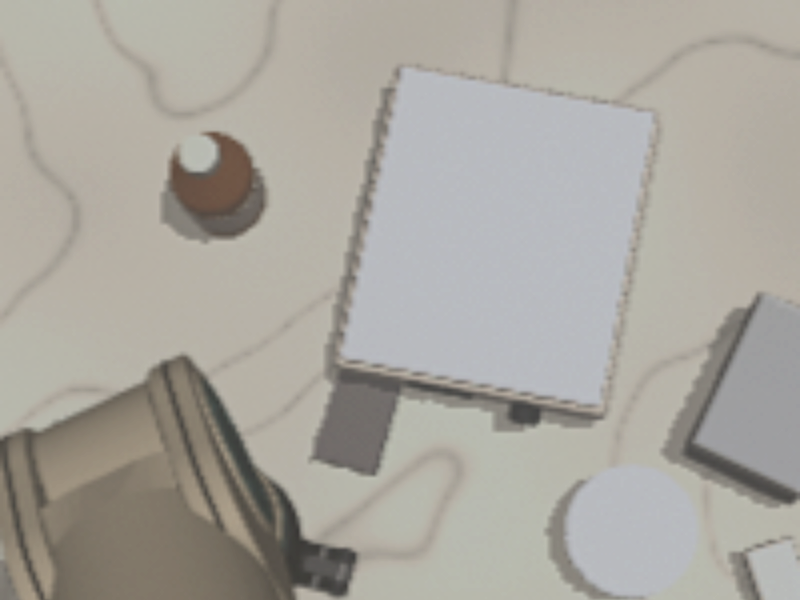

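The wedge (355,425) sits under the near-left corner (340,365), the plate has not moved (0.1 px) and the hand is clear.

```bash
python3 -c "
from cell import ctrl
print(ctrl.finish_job())"
```

```text
the job is handed in; nothing more can be done
None
```

The grey wedge is snug under the plate's short foot, the plate no longer rocks when pressed, and I handed the job in at about 22.6 s of the 72 s allowed.

- **First press:** the corner dropped about 5.5 mm and then met the bench, with the force rising to 18 N.
- **Wedge:** I slid it thin end first under the near-left foot, turning it slightly to line it up. I stopped when the push force rose to about 5 N, within the 3 to 6 N given for snug.
- **Firm test:** I held about 13.5 N on the corner for more than a second. The fingertip stayed at 59.9 mm, so the corner did not drop.
- **Last look:** the top camera showed the plate had moved about 0.1 pixel (roughly 0.3 mm), and the hand was clear and touching nothing. I never moved near the blue look-alike or touched any of the other things.

One small disagreement: the wedge is about 6.5 mm thick where it meets the foot, while the first press suggested a gap of about 5.5 mm. The level and no-rock checks did not show the plate being jacked up.

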